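Load the check balance and hold its ratchet lever at the third click

TASK

Get the spring balance ready for its check reading: stand the larger of the two steel check weights gently upright in the middle of the balance's round pan and let go of it. Then take the ratchet lever to the left of the pan by its upright handle and swing it to the left (clockwise from above) by exactly three clicks from rest, never on to the fourth, and finish while still holding it in the third click, because it springs back as soon as it is let go. Leave the smaller weight where it stands.

Things in the scene. Friction and masses are not known exactly. Their poses are not given: they have to be found in the camera images.
- balance: Low grey spring balance, fixed to the table: housing 200 mm from front to back, 235 mm wide, 45 mm high; a round steel pan on its right half, a ratchet lever on its left half, whose arm points toward the robot. Origin on the table; the body's x axis points from front to back, y to its left, z up; the housing spans x = -85 to +115, y = -135 to +100 mm. It may be turned a little.
- pan_centre (a point): Centre of the upper face of the pan, which bears an engraved ring 58 mm across. The pan is 110 mm across with a rim 3 mm high; unloaded its face is 63 mm above the table, at x = -20, y = -80 mm of the balance. Overhead, the reel (180 mm across, upright) of the taping machine hangs about 0.47 m above the table left of the balance, 0.52 m ahead of the robot: keep nearer to the robot there.
- pan (a joint): How far the sprung pan is pressed down, m: 0 unloaded, stop at 0.011; about 735 N/m, so the large weight sinks it 6 mm and the small one under 3 mm.
- lever (a joint): Angle of the ratchet lever, rad: 0 at rest on its stop, growing clockwise seen from above (handle to the balance's left). Clicks at 0.24, 0.48, 0.72, 0.96; stop at 1.056. A spring drives it back to 0 when let go. The pull at the handle is about 2 to 14 N: it falls while the sprung pawl runs down into a click and rises again by some 5 N just after it.
- lever_knob (a point): Point on the axis of the lever's upright handle, 106 mm above the table: a round steel pin 16 mm thick, 70 to 125 mm above the table, 100 mm from the lever's vertical axis, which is at x = +20, y = +55 mm of the balance. At rest the handle is at x = -74, y = +20 mm of the balance, at the third click at x = -74, y = +90 mm. The flat lever bar under it has its top 67 mm above the table.
- large_weight: The larger steel check weight, 0.45 kg: a round body 52 mm across and 34 mm high, a neck, and on top a round grip knob 26 mm across from 43 to 68 mm height. Origin at the centre of its underside, z up.
- small_weight: The smaller steel check weight, 0.20 kg, of the same shape: body 39 mm across and 26 mm high, knob 20 mm across, 52 mm high in all. Origin at the centre of its underside. Not used. The two weights stand to the left of the balance and may stand either way round.
Mind the look-alikes: they are no part of the job. What is shaped like the large_weight but blue or pink is not meant.

How it is judged:
By the outcome, as a careful person would: the job done as asked, in the order asked, and still so for the second after the job is handed in, while the arm keeps its last pose, push and grip.
It also fails if it takes over 58 s, if anything falls off the work surface, if the arm or the gripper's body presses on something with over 40 N, if the wrist force passes 120 N, or if a joint passes its speed limit or range.

ROBOT

A 6-joint arm with a two-finger parallel gripper is mounted at the origin on a cart in front of the work surface, level with it; the furniture and walls round the work are solid. World frame = base frame: x ahead of the robot, y to its left, z up, the work surface at z = 0. Lengths are in m, angles in degrees, forces in N, time in s.
With the tool pointing down it reaches from about 0.3 to 0.75 m from the base axis. Payload 8.5 kg.
Tool frame: the origin (TCP) lies at the very end of the fingers, on their centre line; the grasp point (between the pads) lies 19 mm behind it (env.grip_point_offset is the distance from the TCP to the grasp point, in m); z points along the fingers, y is the direction in which the jaws open and shut (so a half turn about z gives the same grasp; the last joint's range is limited). The gripper opens to 85 mm and grips with 20 to 120 N. Pads are 22 mm wide; open, the fingers measure 114 mm over their backs; the gripper's body (76 mm by 85 mm) begins 54 mm behind the grasp point. The pads swing forward as they close: fully open they stand 13 mm farther back than shut.
Start: joints at [-84.357, 21.807, 74.336, -0, 83.858, -12.336], TCP at [0.17, -0.523, 0.231] pointing down, gripper open.
Joint ranges: [-178.18, 178.18], [-50.72, 133.34], [12.68, 142.11], [-81.47, 261.47], [9.98, 163.14], [-165.26, 165.26]. Speed limits (degrees/s): [136.94, 136.94, 180, 180, 180, 180].

INTERFACE

Orientations are given as a 3x3 rotation matrix whose columns are the frame's x, y, z axes.
In Python, from rig import env gives the robot as it stands.
- The arm moves only by the tool move_arm, never from a script. Its argument "moves" is a list of rows, each a list of 4 numbers: the shift along the tool's x, y, z in mm, then the turn about the tool's z in rad. In form: [[tx, ty, tz, spin], ...]. A call has 1 to 20 rows; each row is the pose to reach, as a shift and turn from the pose commanded when the call began, along the tool's axes at that moment; what a row does not reach only later rows make up. A row lasts 1/10 s, in which the tool goes at most 50 mm and 8.59 degrees, less where a joint would pass 70% of its speed; a pose out of reach is approached as far as the arm can. A call with a gripper value outside its range is refused whole. "grip" is the closure, from 0 (fully open) to 1 (shut), set as the call begins (left out, the last holds). The fingers move at their own pace and stop on an object; "grip_force" is the grip in N (left out, the last holds). Time passes only in rows, so rows that repeat a pose let the fingers close. It gives the time, the measured TCP pose, the force and the opening at its end, in the units of the state.
- env.observe(): the state, without advancing time (a new reading comes with each control period).
- env.get_image(name): name is "scene" or "top" or "wrist"; returns the picture (420x560x3 uint8, red, green, blue); there is no depth.
- env.get_calibration(name): a dict with "fovy" (degrees; the focal length in pixels is half the picture's height over the tangent of half this angle, whatever the lens; pixels are square), "cx", "cy" (the principal point, pixels), "extrinsics" (4x4, takes a point from world to camera coordinates); the wrist camera has in their place "tool_from_camera" (4x4, takes a point from camera to tool coordinates, whose origin is the TCP and whose axes are the flange's). Camera axes: x right, y up, looking along -z (the intrinsics and any distortion apply to the point x, -y, -z); pixel columns grow to the right and rows downward; lengths in m; the calibration is good to about 2 mm. A picture is of the moment at which its call begins: read the wrist's pose just before it. get_calibration takes no time and is no camera call.
- env.close_job(): hands the job in, once; it reports no verdict.
Trained networks look in the newest picture that a camera, given by its name, has taken for a name from the list of things; names that differ only in an ending like _2 or _b are one class to them, and where a whole thing is asked for, a point or a joint stands for the part that bears it (a point fixed in the world has none). Each returns a list of dicts, best first, with "conf" (0 to 1); they miss things now and then, are a little off and sometimes report something else, mostly with a low value. They report only what shows in the picture. A call takes as long as a camera call. They do not tell look-alikes from the thing itself.
- env.silhouettes(camera, name): "region" (420x560 bool, what is visible of it) and "point" ([row, column] in pixels, amid what is visible of it).
- env.tip_of(camera, name): "point" ([row, column] in pixels: a listed point, or the origin of a listed thing).
The state is a dict: "time_s": time; "q": joint angles; "qvel": joint speeds; "joint_efforts": joint torques, N m; "position": TCP position; "tool_rot": TCP orientation; "ft_force": force on the tool from outside, world axes, zero at the start; "wrist_torque": the same for the moment, N m; "grip_width": finger opening in m.
Only numpy, scipy, OpenCV 4.12 (cv2) and the standard library are available. Lean on these libraries where they do the work, as an engineer would, in place of code of your own. Each camera call takes 0.05 s, during which the arm holds its last target.

## Working session

There is one attempt and no reset: what is moved stays moved. The work goes in short steps, Python scripts to look and compute and a tool call to move; the robot and the scene stay as the last step left them, time stands still between calls to the robot, and variables do not carry over. Pictures are saved under pics/ and viewed, and the job is handed in when it is done.

Besides the shell and the picture viewer there is one more tool, called after ">>>" as name(argument=value, ...), one argument or row to a line, values as JSON. move_arm: Moves the arm, as the interface text tells. Its arguments: {"type":"object","properties":{"moves":{"type":"array"},"grip":{"type":"number"},"grip_force":{"type":"number"}},"required":["moves"]}

```bash
ls; mkdir -p pics; python3 - <<'E'
from rig import env
import cv2,numpy as np
for n in ["scene","top","wrist"]:
    im=env.get_image(n); cv2.imwrite(f"pics/{n}0.png",im[:,:,::-1])
    c=env.get_calibration(n); print(n,{k:(np.round(v,4).tolist() if not isinstance(v,str) else v) for k,v in c.items()})
o=env.observe(); print(o)
E
```

```text
pics
scene {'fovy': 44.5644, 'cx': 285.4733, 'cy': 206.6928, 'extrinsics': [[-0.8776, -0.4789, -0.0227, 0.4141], [0.2265, -0.4559, 0.8608, -0.1781], [-0.4226, 0.7502, 0.5085, -0.8451], [0.0, 0.0, 0.0, 1.0]]}
top {'fovy': 48.0224, 'cx': 281.5226, 'cy': 209.4329, 'extrinsics': [[0.0084, -0.9994, -0.0324, -0.0094], [0.9939, 0.0048, 0.1101, -0.4841], [-0.1099, -0.0331, 0.9934, -1.0083], [0.0, 0.0, 0.0, 1.0]]}
wrist {'fovy': 64.1016, 'cx': 284.3028, 'cy': 209.2317, 'tool_from_camera': [[0.0006, 0.9521, 0.3059, 0.0792], [1.0, -0.0007, 0.0002, -0.0016], [0.0004, 0.3059, -0.9521, -0.1432], [0.0, 0.0, 0.0, 1.0]]}
{'time_s': 0.15, 'q': array([-8.43566451e+01,  2.18354224e+01,  7.43701848e+01, -5.09446768e-05,
        8.38580934e+01, -1.23359010e+01]), 'qvel': array([ 0.01361629, -0.02635058, -0.20159758, -0.01972505,  0.09359538,
       -0.0258016 ]), 'joint_efforts': array([-1.32518162e-03, -4.48629427e+01, -2.31347001e+01, -3.66197410e-04,
        3.79236764e-03, -2.02645981e-05]), 'position': array([ 0.16974594, -0.52293655,  0.23084972]), 'tool_rot': array([[ 9.51168318e-01,  3.08672671e-01, -1.10208106e-04],
       [ 3.08672600e-01, -9.51167704e-01,  1.10630868e-03],
       [ 2.36660863e-04, -1.08630399e-03, -9.99999382e-01]]), 'ft_force': array([-0.15306039, -0.67682832, -0.04616435]), 'wrist_torque': array([-0.00479819,  0.05172475,  0.04888172]), 'grip_width': 0.08520983444155798}
```

View pics/scene0.png

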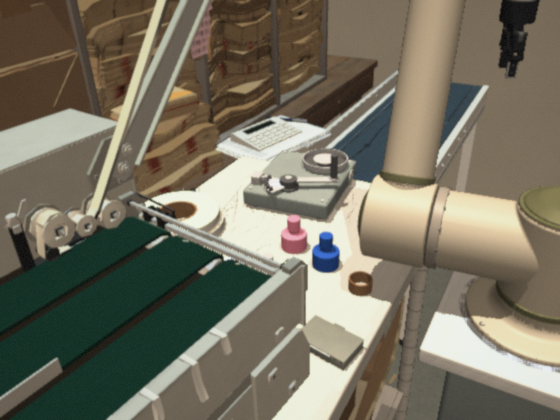

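View pics/top0.png

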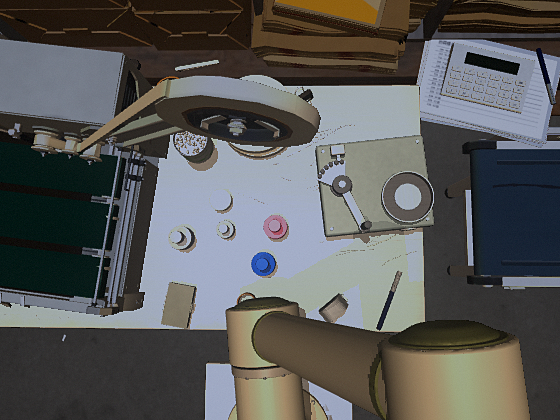

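View pics/wrist0.png

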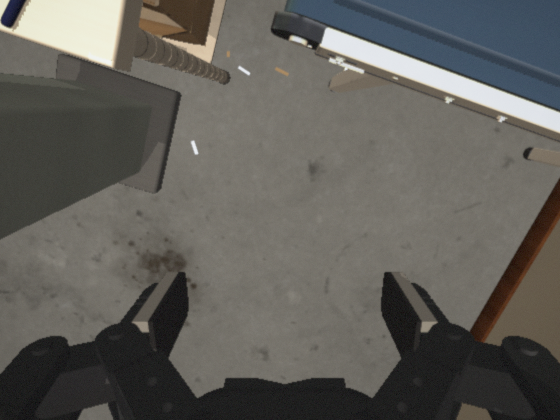

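The top view shows the balance at about (375,185), with the lever handle near (365,226) and the pan at (408,197). Pale steel weights stand near (181,238) and (226,229). The blue (263,264) and pink (275,227) weights are look-alikes. I'll zoom in and run the networks.

```bash
cat > h.py <<'E'
from rig import env
import cv2,numpy as np
def ray(n,rc,st=None):
    c=env.get_calibration(n); f=210/np.tan(np.radians(c["fovy"]/2))
    r,cc=rc; d=np.array([(cc-c["cx"])/f,-(r-c["cy"])/f,-1.0])
    if n=="wrist":
        T=np.array(c["tool_from_camera"]); R=st["tool_rot"]; p=st["position"]
        return R@T[:3,3]+p, R@(T[:3,:3]@d)
    E=np.array(c["extrinsics"]); R=E[:3,:3]
    return -R.T@E[:3,3], R.T@d
def atz(n,rc,z,st=None):
    o,d=ray(n,rc,st); return o+d*(z-o[2])/d[2]
def proj(n,p,st=None):
    c=env.get_calibration(n); f=210/np.tan(np.radians(c["fovy"]/2))
    if n=="wrist":
        T=np.array(c["tool_from_camera"]); q=T[:3,:3].T@(st["tool_rot"].T@(np.array(p)-st["position"])-T[:3,3])
    else:
        E=np.array(c["extrinsics"]); q=E[:3,:3]@np.array(p)+E[:3,3]
    return np.array([c["cy"]-f*q[1]/-q[2], c["cx"]+f*q[0]/-q[2]])
E
python3 - <<'E'
from h import *
im=cv2.imread("pics/top0.png"); cv2.imwrite("pics/topz.png",cv2.resize(im[120:320,150:450],None,fx=2.66,fy=2.66,interpolation=cv2.INTER_CUBIC))
print(env.get_calibration("top").keys())
for n,z in [("pan_centre",.063),("lever_knob",.106),("large_weight",0),("small_weight",0),("balance",0)]:
    for d in env.tip_of("top",n)[:3]:
        print(n,round(d["conf"],2),np.round(d["point"],1),np.round(atz("top",d["point"],z),4))
for n in ["large_weight","small_weight"]:
    for d in env.silhouettes("top",n)[:4]: print(n,round(d["conf"],2),d["point"],d["region"].sum())
print(env.observe()["time_s"])
E
```

```text
dict_keys(['fovy', 'cx', 'cy', 'extrinsics'])
pan_centre 0.78 [198.2 407.7] [ 0.5052 -0.2729  0.063 ]
pan_centre 0.53 [193.7 364.8] [ 0.5144 -0.1832  0.063 ]
lever_knob 0.63 [224.9 368.3] [ 0.445  -0.1833  0.106 ]
large_weight 0.97 [225.9 270.8] [0.4498 0.0185 0.    ]
large_weight 0.84 [260.9 264.9] [0.3716 0.0308 0.    ]
large_weight 0.56 [237.9 185.1] [0.4216 0.2114 0.    ]
small_weight 0.64 [230.8 225. ] [0.4381 0.1215 0.    ]
small_weight 0.52 [225.3 365.4] [ 0.4524 -0.1928  0.    ]
balance 0.68 [194.8 361.1] [ 0.5211 -0.1839  0.    ]
large_weight 0.98 [263.7, 261.9] 448
large_weight 0.93 [236.9, 183.9] 488
large_weight 0.79 [226.3, 271.0] 402
small_weight 0.75 [229.2, 224.4] 280
0.5
```

View pics/topz.png

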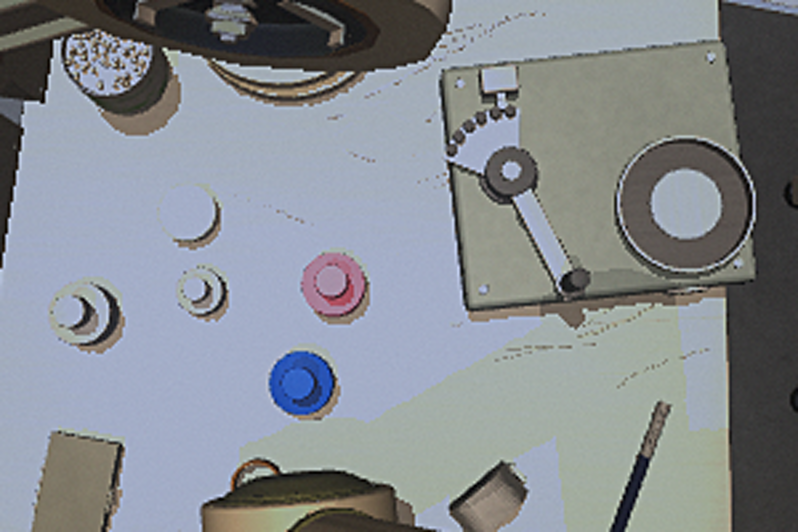

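The large steel weight is at about (184,237), near (0.42, 0.21). The small one is at about (225,230), and the remaining item is a flat disc. Next I move over the balance and look with the wrist camera on the way.

>>> move_arm(
  moves=[
    [30,-16,0,0.03],
    [70,-38,0,0.07],
    [110,-59,-3,0.1],
    [150,-81,-5,0.14],
    [190,-102,-6,0.17],
    [230,-124,-7,0.21],
    [270,-145,-8,0.25],
    [310,-167,-9,0.28],
    [340,-183,-9,0.3],
    [357,-192,-9,0.314],
    [357,-192,-9,0.314],
    [357,-192,-9,0.314],
  ],
  grip=0,
)

```text
time_s: 1.7
position: [0.4499, -0.2304, 0.2403]
tool_rot: [[1.0, 0.001, -0.0], [0.001, -1.0, -0.0], [-0.0, 0.0, -1.0]]
ft_force: [-0.5, 0.2, 0.2]
grip_width: 0.0857
```

```bash
python3 - <<'E'
from h import *
st=env.observe(); print(st["position"],st["tool_rot"],st["time_s"])
import pickle; pickle.dump(st,open("st1.pkl","wb"))
im=env.get_image("wrist"); cv2.imwrite("pics/wrist1.png",im[:,:,::-1])
for n,z in [("pan_centre",.063),("lever_knob",.106),("balance",0)]:
    for d in env.tip_of("wrist",n)[:3]:
        print(n,round(d["conf"],2),np.round(d["point"],1),np.round(atz("wrist",d["point"],z,st),4))
E
```

```text
[ 0.44990888 -0.23042829  0.24027367] [[ 9.99999644e-01  7.97528811e-04 -2.73826639e-04]
 [ 7.97478117e-04 -9.99999665e-01 -1.85187910e-04]
 [-2.73974240e-04  1.84969473e-04 -9.99999945e-01]] 1.7
pan_centre 0.77 [121.4 329. ] [ 0.5109 -0.2698  0.063 ]
lever_knob 0.55 [205.5 223.1] [ 0.4426 -0.1756  0.106 ]
lever_knob 0.22 [120.8 333.4] [ 0.5138 -0.2678  0.106 ]
balance 0.67 [105.2 247. ] [ 0.5245 -0.1877  0.    ]
```

View pics/wrist1.png

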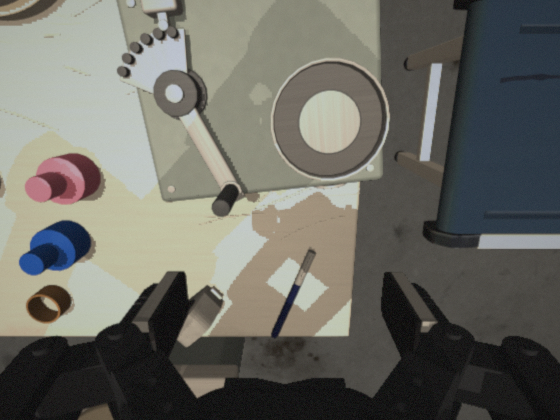

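```bash
python3 - <<'E'
from h import *
im=cv2.imread("pics/wrist1.png")
a=cv2.resize(im[60:230,100:400],None,fx=2.66,fy=2.66,interpolation=cv2.INTER_CUBIC); cv2.imwrite("pics/w1z.png",a)
b=cv2.resize(im[160:230,190:270],None,fx=8,fy=8,interpolation=cv2.INTER_CUBIC); cv2.imwrite("pics/w1p.png",b)
E
```

```text
(no output)
```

View pics/w1z.png

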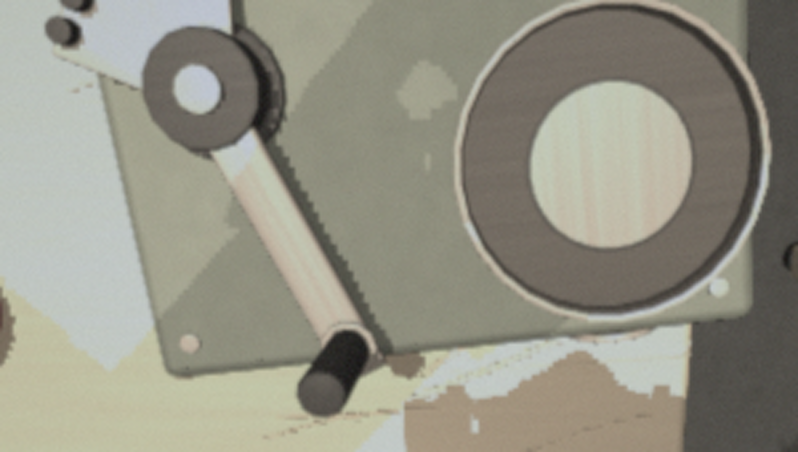

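View pics/w1p.png

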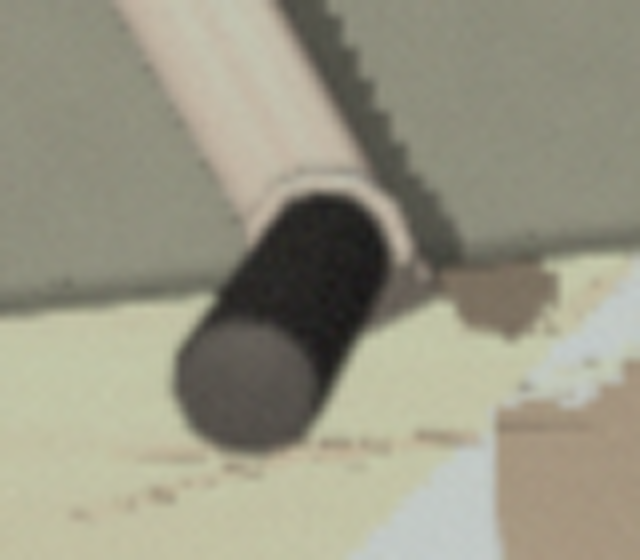

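```bash
python3 - <<'E'
from h import *
import pickle; st=pickle.load(open("st1.pkl","rb"))
from scipy.optimize import least_squares
pan=atz("wrist",(121.8,329.5),.063,st); top=atz("wrist",(207.9,220.7),.125,st); base=atz("wrist",(191.0,230.4),.07,st)
print(pan,top,base)
for rc in [(121.8+31.6,329.5),(121.8-31.6,329.5),(121.8,299.2),(121.8,359.7)]: print(atz("wrist",rc,.063,st))
obs=[((-.02,-.08),pan[:2]),((-.074,.020),(top[:2]+base[:2])/2)]
# top pics
obs_t=[((-.02,-.08),atz("top",(197.2,408),.063)[:2])]
print(obs_t)
def T(p,q): c,s=np.cos(p[2]),np.sin(p[2]); return np.array([p[0]+c*q[0]-s*q[1],p[1]+s*q[0]+c*q[1]])
r=least_squares(lambda p:np.concatenate([T(p,a)-b for a,b in obs]),[.52,-.19,.09])
print(r.x,r.fun,np.degrees(r.x[2]))
for q in [(-.085,.1),(-.085,-.135)]:
    w=T(r.x,q); print(q,proj("wrist",[*w,.045],st))
d=top-base
E
```

```text
[ 0.51057666 -0.27030927  0.063     ] [ 0.44646895 -0.17715363  0.125     ] [ 0.44612081 -0.1765394   0.07      ]
[ 0.48140402 -0.27155397  0.063     ]
[ 0.53816195 -0.26913229  0.063     ]
[ 0.51053684 -0.24225392  0.063     ]
[ 0.51061634 -0.2982697   0.063     ]
[((-0.02, -0.08), array([ 0.5073269 , -0.27354219]))]
[ 0.52195111 -0.18871509  0.10734387] [ 6.05965360e-05 -8.81108497e-05 -6.05964875e-05  8.81108886e-05] 6.150350794036951
(-0.085, 0.1) [202.68012278 160.75624844]
(-0.085, -0.135) [179.61177461 384.74142656]
```

```bash
python3 - <<'E'
from h import *
a=cv2.imread("pics/scene0.png"); b=cv2.imread("pics/top0.png")
cv2.imwrite("pics/z1.png",np.hstack([cv2.resize(a[180:340,110:330],(400,290),interpolation=2),cv2.resize(b[130:330,80:200],(348,580),interpolation=2)[:290]]) )
cv2.imwrite("pics/z2.png",cv2.resize(b[120:330,70:250],None,fx=2.8,fy=2.8,interpolation=2))
cv2.imwrite("pics/z3.png",cv2.resize(a[180:340,110:330],None,fx=3.5,fy=3.5,interpolation=2))
for p in ([.42,.213,0],[.42,.213,.068]): print(proj("scene",p),proj("top",p))
# reel centre
print(atz("top",(125,237),.47),atz("top",(110,165),.47),atz("top",(125,318),.47))
E
```

```text
[313.67249108 251.90280367] [238.59535071 184.38788782]
[281.91891929 249.54445102] [237.02502213 176.74222658]
[0.54336543 0.03689124 0.47      ] [0.56332198 0.13040964 0.47      ] [ 0.54324209 -0.06639256  0.47      ]
```

View pics/z2.png

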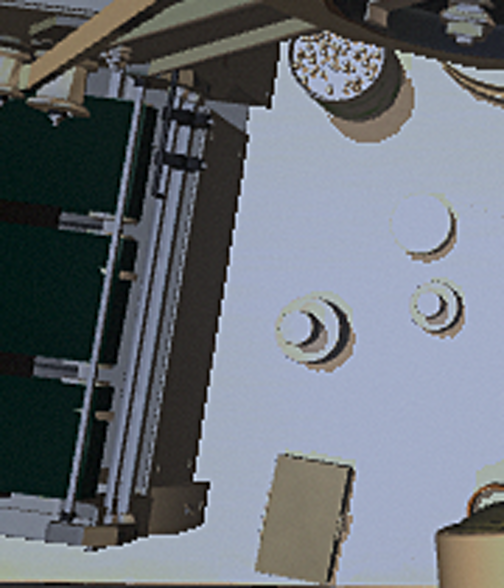

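View pics/z3.png

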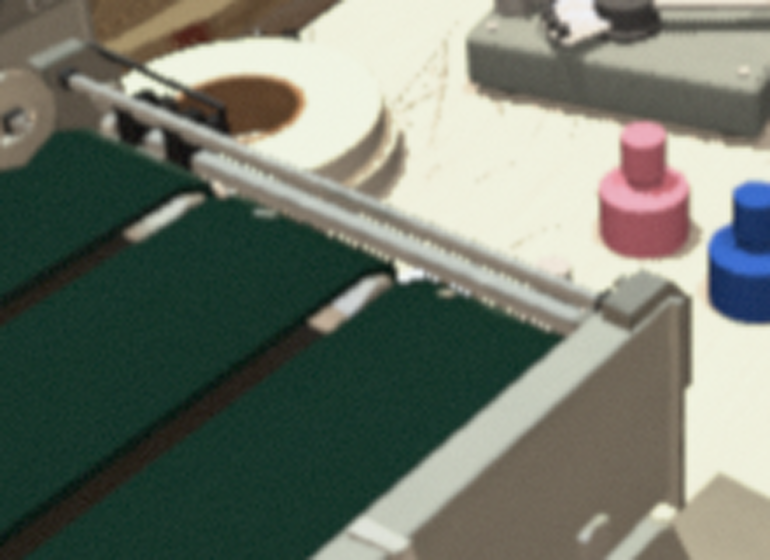

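```bash
python3 - <<'E'
from h import *
print(atz("top",(307,143),0), atz("scene",(324,305),0))
for z in (.1,.15,.2,.25,.3): print(z,atz("top",(309,116.4),z), atz("scene",(262.9,306.6),z),atz("top",(200,122),z))
E
```

```text
[0.26749537 0.30089157 0.        ] [0.32950375 0.19409793 0.        ]
0.1 [0.27267543 0.32247675 0.1       ] [0.34147256 0.16394559 0.1       ] [0.49407198 0.32127293 0.1       ]
0.15 [0.27779471 0.30346964 0.15      ] [0.31153471 0.22355973 0.15      ] [0.48759507 0.30232888 0.15      ]
0.2 [0.28291399 0.28446253 0.2       ] [0.28159686 0.28317386 0.2       ] [0.48111816 0.28338482 0.2       ]
0.25 [0.28803327 0.26545543 0.25      ] [0.25165901 0.342788   0.25      ] [0.47464126 0.26444077 0.25      ]
0.3 [0.29315255 0.24644832 0.3       ] [0.22172116 0.40240213 0.3       ] [0.46816435 0.24549671 0.3       ]
```

```bash
python3 - <<'E'
from h import *
o=env.observe();print(o["q"],o["time_s"])
E
```

```text
[-4.06472895e+01  1.69322142e+01  8.02527157e+01 -6.07979967e-03
  8.28160344e+01  4.94432486e+01] 1.9
```

Triangulated, the conveyor end is about 0.2 m high at y≈0.28 to 0.30. I'll part-close the gripper there to keep clear of it.

>>> move_arm(
  moves=[
    [-15,-20,0,0],
    [-35,-55,2,0],
    [-50,-95,10,0],
    [-65,-135,20,0],
    [-75,-180,35,0],
    [-80,-225,50,0],
    [-80,-270,60,0],
    [-80,-315,65,0],
    [-75,-355,70,0],
    [-65,-390,70,0],
    [-55,-420,70,0],
    [-50,-430,70,0],
    [-50,-430,70,0],
    [-50,-430,70,0],
  ],
  grip=0.4,
)

```text
time_s: 3.3
position: [0.4, 0.1986, 0.1702]
tool_rot: [[1.0, -0.001, -0.001], [-0.001, -1.0, -0.0], [-0.001, 0.0, -1.0]]
ft_force: [0.0, 0.6, 0.2]
grip_width: 0.0509
```

```bash
python3 - <<'E'
from h import *
st=env.observe(); print(st["position"],st["time_s"],st["grip_width"],st["q"].round(1))
import pickle; pickle.dump(st,open("st2.pkl","wb"))
im=env.get_image("wrist"); cv2.imwrite("pics/wrist2.png",im[:,:,::-1])
for n,z in [("large_weight",0),("small_weight",0)]:
    for d in env.tip_of("wrist",n)[:3]:
        print(n,round(d["conf"],2),np.round(d["point"],1),np.round(atz("wrist",d["point"],z,st),4))
E
```

```text
[0.39995545 0.19859643 0.17020066] 3.3 0.05092973018977479 [ 11.2  15.1  95.7  -0.   69.2 101.2]
large_weight 0.82 [165.8 266. ] [0.4207 0.2177 0.    ]
large_weight 0.71 [135.8 495.5] [0.4484 0.0068 0.    ]
large_weight 0.57 [222.3 448. ] [0.364  0.0377 0.    ]
small_weight 0.71 [145.1 368.7] [0.44   0.1224 0.    ]
```

View pics/wrist2.png

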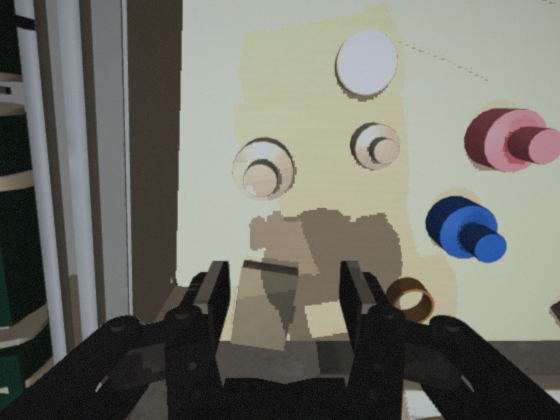

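```bash
python3 - <<'E'
from h import *
im=cv2.imread("pics/wrist2.png")
cv2.imwrite("pics/w2z.png",cv2.resize(im[130:210,225:305],None,fx=7,fy=7,interpolation=cv2.INTER_CUBIC))
E
```

```text
(no output)
```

View pics/w2z.png

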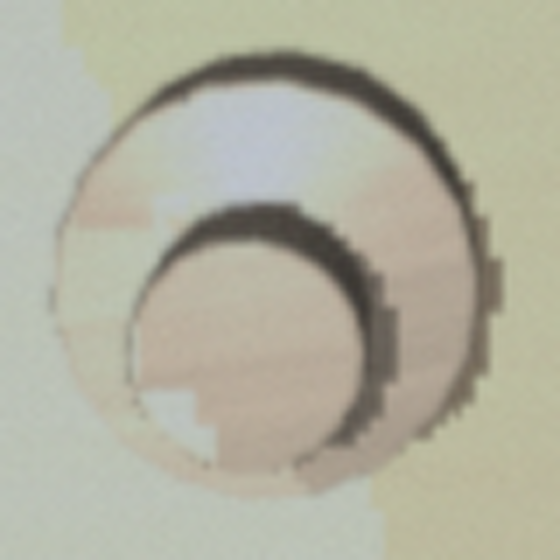

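```bash
python3 - <<'E'
from h import *
import pickle; st=pickle.load(open("st2.pkl","rb"))
print(atz("wrist",(180.2,259.9),.068,st),atz("wrist",(170.7,262.8),.034,st))
E
```

```text
[0.42245087 0.21865234 0.068     ] [0.42285229 0.21855683 0.034     ]
```

>>> move_arm(
  moves=[
    [8,-7,10,0],
    [20,-18,30,0],
    [22.5,-20,60,0],
    [22.5,-20,90,0],
    [22.5,-20,110,0],
    [22.5,-20,122,0],
    [22.5,-20,129,0],
    [22.5,-20,131,0],
    [22.5,-20,131,0],
  ],
)

```text
time_s: 4.35
position: [0.4229, 0.2197, 0.0394]
tool_rot: [[1.0, -0.0, 0.0], [-0.0, -1.0, 0.0], [0.0, -0.0, -1.0]]
ft_force: [-0.9, -1.0, -0.6]
grip_width: 0.051
```

```bash
python3 - <<'E'
from h import *
st=env.observe(); print(st["position"],st["time_s"],st["ft_force"])
im=env.get_image("wrist"); cv2.imwrite("pics/wrist3.png",im[:,:,::-1])
E
```

```text
[0.42290542 0.2197206  0.03935417] 4.35 [-0.89077877 -0.96997257 -0.63119909]
```

View pics/wrist3.png

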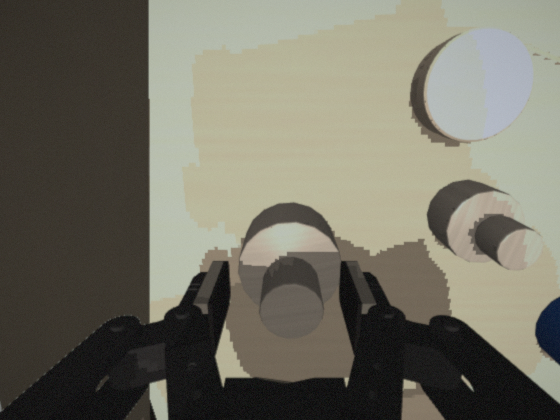

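The knob sits between the fingers, about 7 px to the right (roughly 2 mm). I nudge over and close.

>>> move_arm(
  moves=[
    [0,1.5,0,0],
    [0,1.5,0,0],
    [0,1.5,0,0],
    [0,1.5,0,0],
    [0,1.5,0,0],
    [0,1.5,0,0],
  ],
  grip=1,
  grip_force=45,
)

```text
time_s: 5.0
position: [0.423, 0.218, 0.0399]
tool_rot: [[1.0, -0.0, 0.001], [-0.0, -1.0, -0.0], [0.001, 0.0, -1.0]]
ft_force: [-0.0, -4.3, 5.9]
grip_width: 0.0244
```

>>> move_arm(
  moves=[
    [0,0,-3,0],
    [0,0,-10,0],
    [0,0,-25,0],
    [-5,0,-50,0],
    [-15,0,-75,0],
    [-25,0,-90,0],
    [-30,0,-95,0],
    [-30,0,-95,0],
    [-30,0,-95,0],
  ],
)

```text
time_s: 5.9
position: [0.3926, 0.2182, 0.1337]
tool_rot: [[1.0, -0.0, -0.001], [-0.0, -1.0, -0.0], [-0.001, 0.0, -1.0]]
ft_force: [1.0, -0.0, -5.3]
grip_width: 0.0249
```

```bash
python3 - <<'E'
from h import *
st=env.observe(); print(st["position"],st["time_s"],st["ft_force"],st["grip_width"],st["tool_rot"].round(3).tolist())
im=env.get_image("wrist"); cv2.imwrite("pics/wrist4.png",im[:,:,::-1])
E
```

```text
[0.39257009 0.21816463 0.13370778] 5.9 [ 1.01780658 -0.02729657 -5.30581581] 0.024872692876732754 [[1.0, -0.0, -0.001], [-0.0, -1.0, -0.0], [-0.001, 0.0, -1.0]]
```

View pics/wrist4.png

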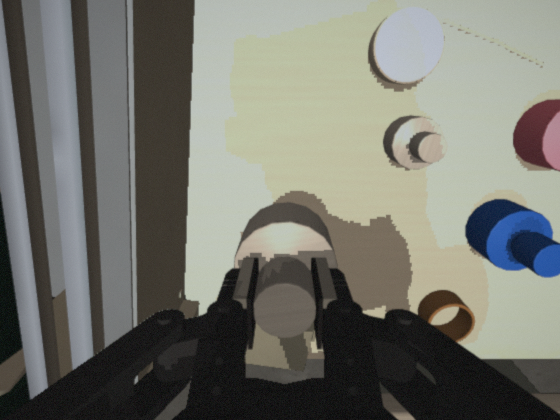

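Held upright at 24.9 mm grip width. Now carrying it to the pan, staying close to the robot and high enough to clear the lever handle.

>>> move_arm(
  moves=[
    [-5,12,-12,0],
    [-13,40,-32,0],
    [-19,78,-52,0],
    [-22,120,-64,0],
    [-22,165,-66,0],
    [-22,210,-66,0],
    [-20,255,-66,0],
    [-12,298,-66,0],
    [2,340,-66,0],
    [20,378,-66,0],
    [44,413,-66,0],
    [70,445,-66,0],
    [94,468,-66,0],
    [110,481,-66,0],
    [117,487,-66,0],
    [118,488,-66,0],
    [118,488,-66,0],
    [118,488,-66,0],
  ],
)

```text
time_s: 7.75
position: [0.51, -0.2691, 0.2004]
tool_rot: [[1.0, 0.0, -0.0], [0.0, -1.0, 0.0], [-0.0, -0.0, -1.0]]
ft_force: [-0.4, 0.4, -4.1]
grip_width: 0.0246
```

```bash
python3 - <<'E'
from h import *
st=env.observe(); print(st["position"],st["time_s"],st["ft_force"],st["grip_width"],st["tool_rot"].round(3).tolist())
import pickle; pickle.dump(st,open("st5.pkl","wb"))
im=env.get_image("wrist"); cv2.imwrite("pics/wrist5.png",im[:,:,::-1])
E
```

```text
[ 0.50997928 -0.26905255  0.20037491] 7.75 [-0.41473516  0.43680949 -4.06053288] 0.02461685999486582 [[1.0, 0.0, -0.0], [0.0, -1.0, 0.0], [-0.0, -0.0, -1.0]]
```

View pics/wrist5.png

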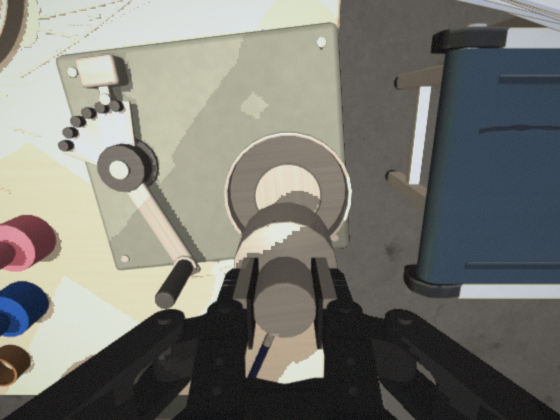

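```bash
python3 - <<'E'
from h import *
import pickle
st=pickle.load(open("st5.pkl","rb")); im=cv2.imread("pics/wrist5.png").copy(); big=cv2.resize(im,None,fx=3,fy=3,interpolation=cv2.INTER_CUBIC)
t=np.linspace(0,2*np.pi,200)
for c,r,z,col in [((.5106,-.2703),.055,.066,(0,0,255)),((.5106,-.2703),.029,.063,(0,255,0))]:
    P=np.array([proj("wrist",[c[0]+r*np.cos(a),c[1]+r*np.sin(a),z],st) for a in t])
    cv2.polylines(big,[np.int32((P[:,::-1]+.5)*3)],True,col,1)
cv2.imwrite("pics/w5o.png",big[110*3:300*3,190*3:390*3])
E
```

```text
(no output)
```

View pics/w5o.png

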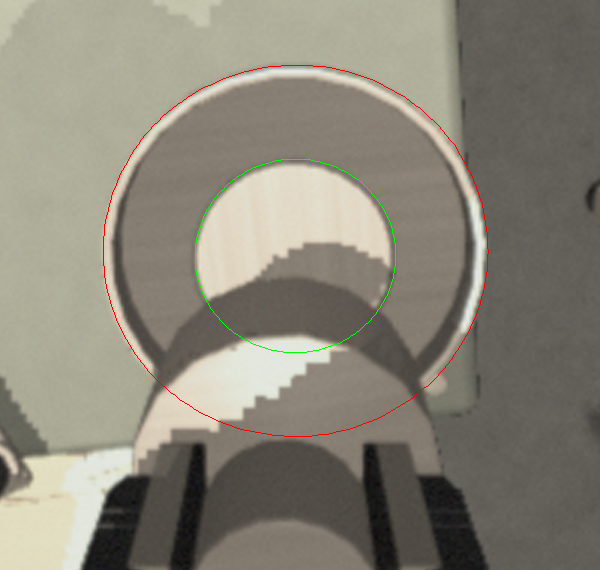

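>>> move_arm(
  moves=[
    [0,1,10,0],
    [0,1,30,0],
    [0,1,50,0],
    [0,1,68,0],
    [0,1,80,0],
    [0,1,88,0],
    [0,1,92,0],
    [0,1,94,0],
    [0,1,96,0],
    [0,1,97.5,0],
    [0,1,99,0],
    [0,1,100,0],
    [0,1,101,0],
    [0,1,102,0],
    [0,1,103,0],
    [0,1,103,0],
    [0,1,103,0],
  ],
)

```text
time_s: 9.5
position: [0.5106, -0.2708, 0.0974]
tool_rot: [[1.0, -0.0, 0.0], [-0.0, -1.0, -0.0], [0.0, 0.0, -1.0]]
ft_force: [0.1, -0.7, -3.7]
grip_width: 0.0246
```

```bash
python3 - <<'E'
from h import *
st=env.observe(); print(st["position"],st["time_s"],st["ft_force"],st["grip_width"])
im=env.get_image("wrist"); cv2.imwrite("pics/wrist6.png",im[:,:,::-1])
im=env.get_image("scene"); cv2.imwrite("pics/scene6.png",cv2.resize(im[100:260,200:400,::-1],None,fx=3.5,fy=3.5,interpolation=2))
for i in range(4): env.get_image("top"); print(env.observe()["ft_force"])
E
```

```text
[ 0.51060888 -0.27084881  0.09743255] 9.5 [ 0.14276836 -0.69054695 -3.74017206] 0.024589415057205594
[ 0.16305366 -0.40497785 -4.16683891]
[-0.57087478  0.39929369 -3.46869527]
[ 0.08315507  0.61668859 -3.23262248]
[ 1.08001201  0.58511302 -3.35419326]
```

View pics/wrist6.png

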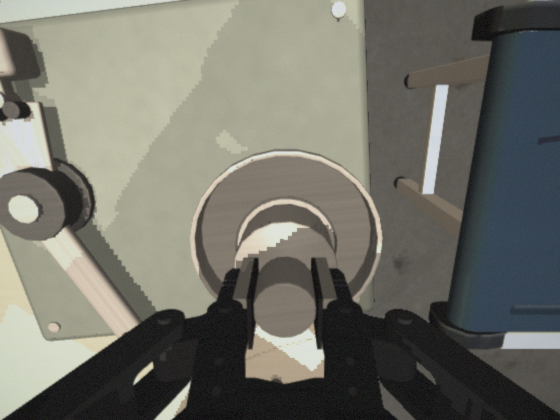

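View pics/scene6.png

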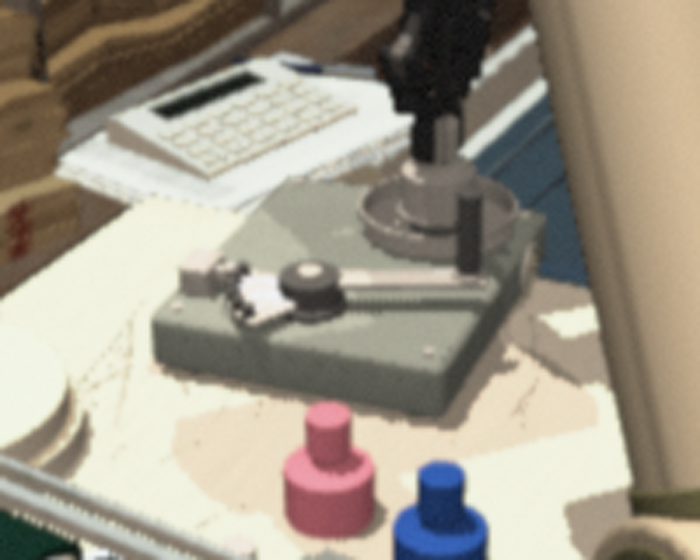

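The ring is concentric with the weight, but the wrist still carries about 3.5 N. I lower it further until the pan takes the load.

>>> move_arm(
  moves=[
    [0,0,1,0],
    [0,0,2,0],
    [0,0,3,0],
    [0,0,3,0],
    [0,0,3,0],
  ],
)

```text
time_s: 10.3
position: [0.5106, -0.2709, 0.0944]
tool_rot: [[1.0, -0.0, 0.0], [-0.0, -1.0, -0.0], [0.0, 0.0, -1.0]]
ft_force: [0.1, -0.1, -1.6]
grip_width: 0.0249
```

```bash
python3 - <<'E'
from h import *
im=env.get_image("wrist"); cv2.imwrite("pics/wrist7.png",im[:,:,::-1])
F=[]
for i in range(4): F.append(env.observe()["ft_force"]);env.get_image("top")
print(np.mean(F,0),env.observe()["position"])
E
```

```text
[-0.09573013  0.28552996 -0.81174684] [ 0.51060445 -0.27086111  0.09438314]
```

>>> move_arm(
  moves=[
    [0,0,0.7,0],
    [0,0,1.2,0],
    [0,0,1.2,0],
    [0,0,1.2,0],
  ],
)

```text
time_s: 10.95
position: [0.5106, -0.2708, 0.0932]
tool_rot: [[1.0, -0.0, 0.0], [-0.0, -1.0, -0.0], [0.0, 0.0, -1.0]]
ft_force: [-0.1, 0.1, 0.5]
grip_width: 0.0245
```

```bash
python3 - <<'E'
from h import *
F=[]
for i in range(4): F.append(env.observe()["ft_force"]);env.get_image("scene")
print(np.mean(F,0),env.observe()["position"],env.observe()["time_s"])
E
```

```text
[-0.1435635  -0.23981861 -0.08509159] [ 0.51059467 -0.27085664  0.09317036] 11.15
```

Wrist load is now zero, so I release.

>>> move_arm(
  moves=[
    [0,0,0,0],
    [0,0,0,0],
    [0,0,0,0],
    [0,0,0,0],
    [0,0,0,0],
  ],
  grip=0.4,
)

```text
time_s: 11.65
position: [0.5105, -0.2708, 0.0931]
tool_rot: [[1.0, -0.0, -0.0], [-0.0, -1.0, 0.0], [-0.0, -0.0, -1.0]]
ft_force: [-0.5, 0.1, -0.1]
grip_width: 0.0513
```

```bash
python3 - <<'E'
from h import *
st=env.observe();print(st["ft_force"],st["grip_width"])
im=env.get_image("wrist"); cv2.imwrite("pics/wrist8.png",im[:,:,::-1])
E
```

```text
[-0.53117977  0.07420351 -0.14225181] 0.05129507787707982
```

View pics/wrist8.png

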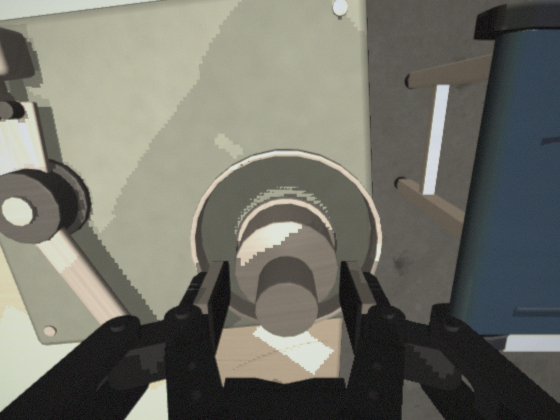

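The weight stands free and is concentric with the ring. I go straight up, then across to above the handle, turning the jaws to its direction of travel.

>>> move_arm(
  moves=[
    [0,0,-5,0],
    [0,0,-20,0],
    [0,0,-45,0],
    [0,0,-75,0],
    [-4,-6,-98,-0.05],
    [-15,-25,-107,-0.13],
    [-32,-50,-107,-0.24],
    [-50,-75,-107,-0.36],
    [-60,-89,-107,-0.43],
    [-64,-94,-107,-0.464],
    [-64,-94,-107,-0.464],
    [-64,-94,-107,-0.464],
  ],
)

```text
time_s: 12.9
position: [0.4468, -0.1771, 0.2005]
tool_rot: [[0.895, 0.446, 0.001], [0.446, -0.895, -0.001], [0.0, 0.001, -1.0]]
ft_force: [-0.3, -1.1, -0.3]
grip_width: 0.0511
```

```bash
python3 - <<'E'
from h import *
st=env.observe(); print(st["position"],st["time_s"],st["ft_force"],st["grip_width"],st["tool_rot"].round(4).tolist(),st["q"].round(1))
import pickle; pickle.dump(st,open("st9.pkl","wb"))
im=env.get_image("wrist"); cv2.imwrite("pics/wrist9.png",im[:,:,::-1])
cv2.imwrite("pics/w9p.png",cv2.resize(im[160:320,230:330,::-1],None,fx=5,fy=5,interpolation=2)[:600])
print(proj("wrist",[.4463,-.1769,.125],st),proj("wrist",[.4463,-.1769,.07],st))
E
```

```text
[ 0.44683821 -0.17707543  0.20049188] 12.9 [-0.33934188 -1.09157104 -0.2540078 ] 0.05114995807281619 [[0.8948, 0.4464, 0.0007], [0.4464, -0.8948, -0.0005], [0.0004, 0.0008, -1.0]] [-35.8  16.4  88.   -0.   75.5  27.7]
[222.40364634 285.89818478] [200.21123351 285.57583032]
```

View pics/wrist9.png

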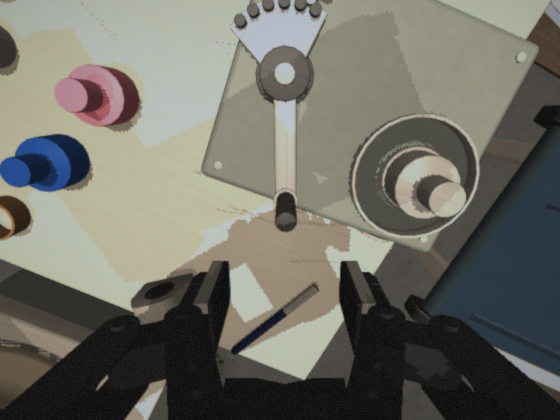

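View pics/w9p.png

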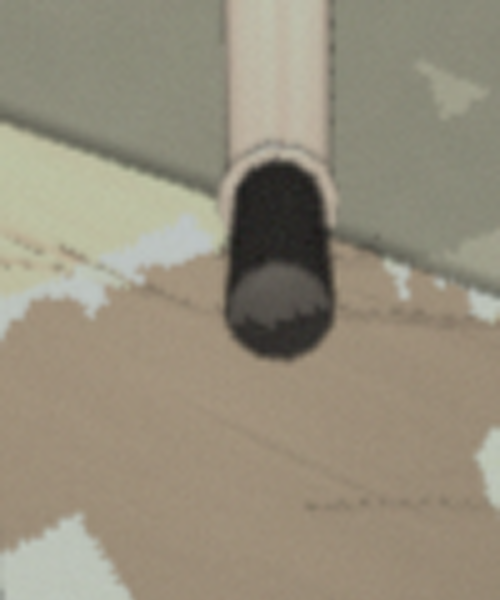

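Pin top is at (286,222), matching the projection to 1 px. The weight stands upright on the pan. I descend onto the handle.

>>> move_arm(
  moves=[
    [0,0,8,0],
    [0,0,28,0],
    [0,0,55,0],
    [0,0,80,0],
    [0,0,98,0],
    [0,0,108,0],
    [0,0,113,0],
    [0,0,114,0],
    [0,0,114,0],
  ],
)

```text
time_s: 13.85
position: [0.4469, -0.177, 0.0866]
tool_rot: [[0.894, 0.447, 0.001], [0.447, -0.894, -0.001], [0.0, 0.001, -1.0]]
ft_force: [0.5, 0.0, 0.5]
grip_width: 0.0513
```

>>> move_arm(
  moves=[
    [0,0,0,0],
    [0,0,0,0],
    [0,0,0,0],
    [0,0,0,0],
    [0,0,0,0],
    [0,0,0,0],
    [0,0,0,0],
  ],
  grip=1,
  grip_force=70,
)

```text
time_s: 14.55
position: [0.4471, -0.1777, 0.0868]
tool_rot: [[0.894, 0.447, 0.002], [0.447, -0.894, -0.002], [0.001, 0.003, -1.0]]
ft_force: [-0.7, -4.9, 6.2]
grip_width: 0.0146
```

```bash
python3 - <<'E'
from h import *
st=env.observe(); print(st["position"],st["time_s"],st["ft_force"],st["grip_width"],st["tool_rot"].round(4).tolist())
im=env.get_image("wrist"); cv2.imwrite("pics/wrist10.png",im[:,:,::-1])
c=np.array([.52195,-.18872]); a=.10734; R=np.array([[np.cos(a),-np.sin(a)],[np.sin(a),np.cos(a)]])
piv=c+R@[.02,.055]; d=R.T@(st["position"][:2]-piv); print(piv,np.linalg.norm(d),np.degrees(np.arctan2(d[1],d[0])))
# circular path, tool frame offsets
Rt=st["tool_rot"]; p0=st["position"][:2]; r=p0-piv
for th in [.12,.24,.36,.48,.6,.66,.72,.74,.76,.8]:
    M=np.array([[np.cos(th),np.sin(th)],[-np.sin(th),np.cos(th)]]); dp=M@r-r
    print(th,(Rt[:2,:2].T@dp*1000).round(1))
E
```

```text
[ 0.44711658 -0.17765044  0.08675655] 14.55 [-0.65137459 -4.88214806  6.24304765] 0.01464616264601661 [[0.8944, 0.4473, 0.0017], [0.4473, -0.8944, -0.002], [0.0006, 0.0025, -1.0]]
[ 0.53594252 -0.13189387] 0.09991852379671513 -158.89594626472754
0.12 [  0.6 -12. ]
0.24 [  2.6 -23.8]
0.36 [  6.  -35.3]
0.48 [ 10.7 -46.3]
0.6 [ 16.8 -56.6]
0.66 [ 20.3 -61.5]
0.72 [ 24.  -66.2]
0.74 [ 25.3 -67.7]
0.76 [ 26.7 -69.2]
0.8 [ 29.5 -72. ]
```

View pics/wrist10.png

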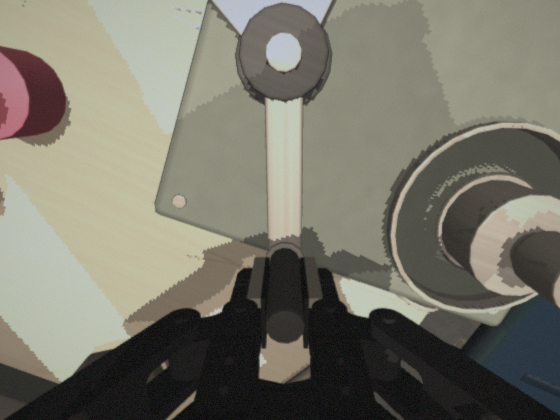

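The pin is gripped (14.6 mm). I swing along the arc, first to about 0.60 rad and turning with the lever.

>>> move_arm(
  moves=[
    [0.1,-4,0,0.04],
    [0.2,-8,0,0.08],
    [0.6,-12,0,0.12],
    [1.1,-16,0,0.16],
    [1.8,-19.9,0,0.2],
    [2.6,-23.8,0,0.24],
    [3.6,-27.7,0,0.28],
    [4.7,-31.5,0,0.32],
    [6,-35.3,0,0.36],
    [7.4,-39,0,0.4],
    [9,-42.7,0,0.44],
    [10.7,-46.3,0,0.48],
    [12.6,-49.8,0,0.52],
    [14.6,-53.3,0,0.56],
    [16.8,-56.6,0,0.6],
    [16.8,-56.6,0,0.6],
    [16.8,-56.6,0,0.6],
  ],
)

```text
time_s: 16.3
position: [0.4374, -0.1196, 0.0867]
tool_rot: [[0.991, -0.136, 0.003], [-0.136, -0.991, -0.002], [0.003, 0.002, -1.0]]
ft_force: [2.1, -6.0, 2.6]
grip_width: 0.0142
```

```bash
cat > lev.py <<'E'
from h import *
piv=np.array([0.53594252,-0.13189387]); p0=np.array([.44711658,-.17765044])
def ang(p):
    a=p0-piv;b=p-piv; return np.arctan2(a[0]*b[1]-a[1]*b[0],a@b)*-1
def report(save=None):
    F=[]
    for i in range(3):
        st=env.observe();F.append(st["ft_force"]); im=env.get_image("wrist")
    b=st["position"][:2]-piv; u=b/np.linalg.norm(b); t=np.array([u[1],-u[0]]); F=np.mean(F,0)
    print("t",st["time_s"],"th",ang(st["position"][:2]).round(4),"r",np.linalg.norm(b).round(4),"Ftan",(F[:2]@t).round(2),"Frad",(F[:2]@u).round(2),"Fz",F[2].round(2),"w",st["grip_width"],"yaw",np.arctan2(st["tool_rot"][1,0],st["tool_rot"][0,0]).round(4),st["position"].round(4))
    if save: cv2.imwrite(save,im[:,:,::-1])
E
python3 -c "
from lev import *
report('pics/wrist11.png')"
```

```text
t 16.4 th 0.5998 r 0.0993 Ftan -5.42 Frad -3.39 Fz 3.27 w 0.01441892433035047 yaw -0.1363 [ 0.4374 -0.1196  0.0867]
```

View pics/wrist11.png

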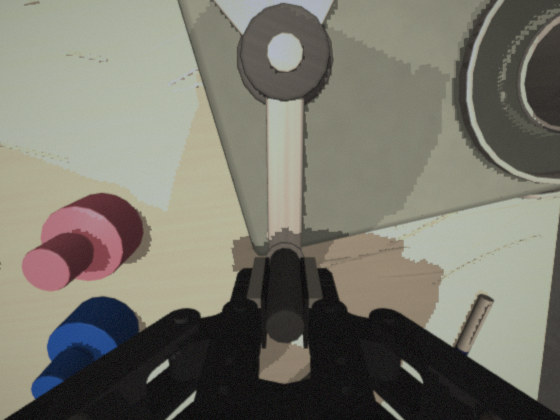

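>>> move_arm(
  moves=[
    [0,-2,0,0.02],
    [0.1,-4,0,0.04],
    [0.2,-6,0,0.06],
    [0.2,-6,0,0.06],
  ],
)

```text
time_s: 16.85
position: [0.4384, -0.1136, 0.0867]
tool_rot: [[0.981, -0.196, 0.003], [-0.196, -0.981, -0.002], [0.003, 0.001, -1.0]]
ft_force: [2.6, -6.3, 3.2]
grip_width: 0.0141
```

```bash
python3 -c "
from lev import *
report()"
```

```text
t 16.95 th 0.6608 r 0.0993 Ftan -4.89 Frad -3.77 Fz 3.58 w 0.014602045028253779 yaw -0.1966 [ 0.4384 -0.1136  0.0867]
```

>>> move_arm(
  moves=[
    [0,-2,0,0.02],
    [0,-3,0,0.03],
    [0,-3,0,0.03],
    [0,-3,0,0.03],
  ],
)

```text
time_s: 17.4
position: [0.4391, -0.1107, 0.0867]
tool_rot: [[0.974, -0.225, 0.003], [-0.225, -0.974, -0.002], [0.003, 0.001, -1.0]]
ft_force: [3.1, -4.9, 2.5]
grip_width: 0.0144
```

```bash
python3 -c "
from lev import *
report()"
```

```text
t 17.5 th 0.6915 r 0.0992 Ftan -4.43 Frad -4.1 Fz 3.13 w 0.014668172287037288 yaw -0.2266 [ 0.4391 -0.1107  0.0867]
```

>>> move_arm(
  moves=[
    [0,-1,0,0.01],
    [0,-2,0,0.02],
    [0,-2,0,0.02],
    [0,-2,0,0.02],
  ],
)

```text
time_s: 17.95
position: [0.4395, -0.1088, 0.0867]
tool_rot: [[0.97, -0.244, 0.003], [-0.244, -0.97, -0.002], [0.003, 0.001, -1.0]]
ft_force: [3.6, -5.4, 3.2]
grip_width: 0.0141
```

```bash
python3 -c "
from lev import *
report()"
```

```text
t 18.05 th 0.7102 r 0.0992 Ftan -4.77 Frad -4.7 Fz 3.5 w 0.014309163435627381 yaw -0.2465 [ 0.4395 -0.1089  0.0867]
```

>>> move_arm(
  moves=[
    [0,-1,0,0.01],
    [0,-1,0,0.01],
    [0,-1,0,0.01],
  ],
)

```text
time_s: 18.4
position: [0.4397, -0.1081, 0.0867]
tool_rot: [[0.967, -0.254, 0.003], [-0.254, -0.967, -0.003], [0.003, 0.002, -1.0]]
ft_force: [1.6, -7.7, 2.7]
grip_width: 0.014
```

```bash
python3 -c "
from lev import *
report()"
```

```text
t 18.5 th 0.7177 r 0.0992 Ftan -7.05 Frad -3.84 Fz 2.53 w 0.014082782423465256 yaw -0.2563 [ 0.4397 -0.1081  0.0867]
```

>>> move_arm(
  moves=[
    [0,-1,0,0.01],
    [0,-1,0,0.01],
    [0,-1,0,0.01],
  ],
)

```text
time_s: 18.85
position: [0.4398, -0.1074, 0.0868]
tool_rot: [[0.965, -0.263, 0.003], [-0.263, -0.965, -0.003], [0.003, 0.002, -1.0]]
ft_force: [0.7, -9.7, 2.8]
grip_width: 0.0144
```

```bash
python3 -c "
from lev import *
report()"
```

```text
t 18.95 th 0.7249 r 0.0992 Ftan -9.11 Frad -3.34 Fz 2.9 w 0.014744423384630377 yaw -0.2661 [ 0.4398 -0.1074  0.0867]
```

>>> move_arm(
  moves=[
    [0,-0.5,0,0.005],
    [0,-0.5,0,0.005],
    [0,-0.5,0,0.005],
    [0,-0.5,0,0.005],
  ],
)

```text
time_s: 19.4
position: [0.4399, -0.107, 0.0867]
tool_rot: [[0.963, -0.268, 0.003], [-0.268, -0.963, -0.003], [0.003, 0.002, -1.0]]
ft_force: [1.8, -10.5, 3.0]
grip_width: 0.0141
```

```bash
python3 -c "
from lev import *
report('pics/wrist12.png')
im=env.get_image('top');cv2.imwrite('pics/top12.png',cv2.resize(im[120:280,160:450,::-1],None,fx=2.7,fy=2.7,interpolation=2))
im=env.get_image('scene');cv2.imwrite('pics/scene12.png',cv2.resize(im[120:260,220:380,::-1],None,fx=4,fy=4,interpolation=2))
report()
"
```

```text
t 19.5 th 0.7291 r 0.0992 Ftan -9.76 Frad -3.81 Fz 2.59 w 0.014414696258064673 yaw -0.2711 [ 0.4399 -0.107   0.0867]
t 19.75 th 0.7293 r 0.0992 Ftan -10.11 Frad -3.47 Fz 2.45 w 0.014352009236148426 yaw -0.2711 [ 0.44   -0.107   0.0868]
```

View pics/wrist12.png

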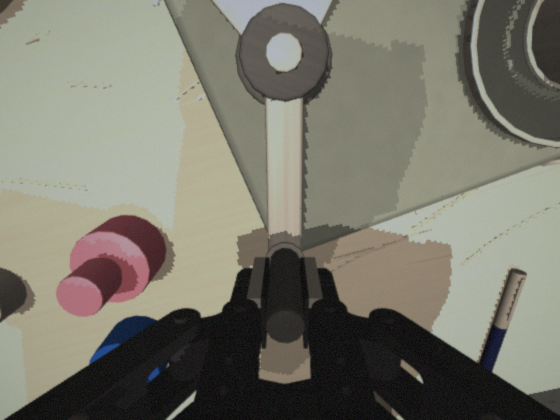

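View pics/top12.png

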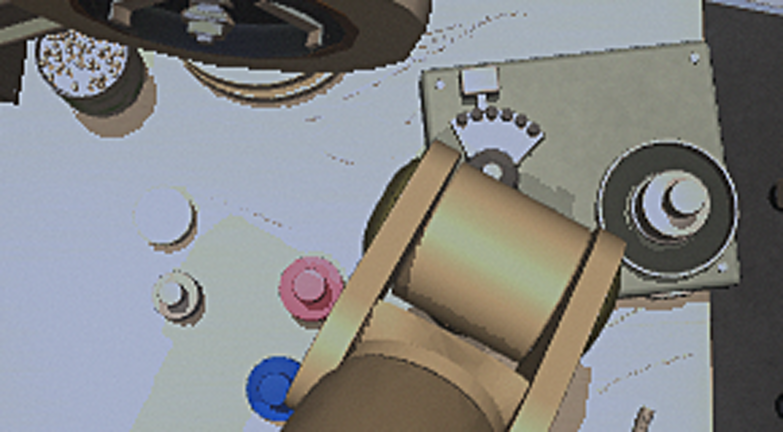

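View pics/scene12.png

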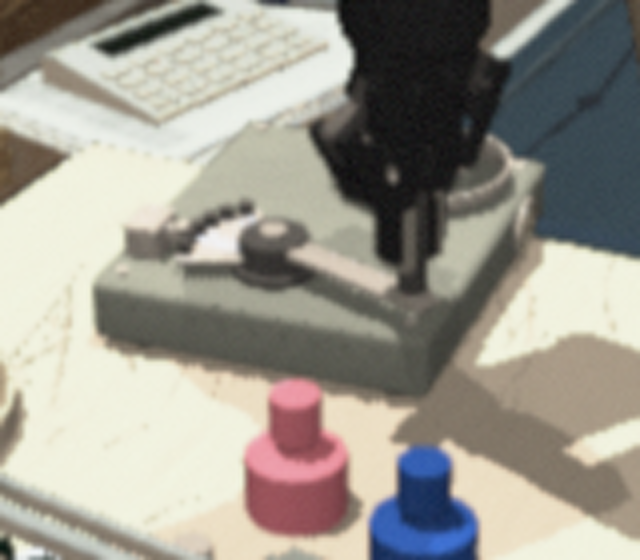

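The detent sector shows three teeth passed under the pawl. The weight stands upright inside the ring, and the small weight hasn't moved. Handing in.

```bash
python3 -c "
from rig import env
print(env.close_job())"
```

```text
the job is handed in; nothing more can be done
None
```

The job is handed in. The large steel weight stands on the balance's pan, and the gripper is still holding the ratchet lever in the third click. It took about 19.8 s of the 58 s allowed.

- **Weight:** I set the large steel weight on the pan and lowered it until the wrist carried no load before letting go. The last pictures show it upright and in the middle of the pan. The small weight and the blue and pink look-alikes were not touched.
- **Lever:** I gripped the handle and swung it along its arc. The pull fell to about 4.5 N near 0.69–0.71 rad, then rose to about 10 N just after, which is the mark of the third click. It is held at about 0.73 rad, well short of the fourth click at 0.96. The top picture also shows three teeth passed under the pawl.
- **Checks that disagreed:**
  - When setting the weight down, the load came off about 4 mm lower than I had worked out, probably because the weight shifted slightly in the grip. I went by the measured force.
  - The top camera placed the pan about 3 mm away from where the wrist camera did. I used the wrist camera, whose overlay on the pan matched to about a pixel.
  - The lever angle is relative to where I first gripped the handle, so it could be off by about 0.01 rad.

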